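# Lock the T-foot stud in the fixture rail

## Robot

A 6-joint arm with a two-finger parallel gripper is mounted at the origin on a cart in front of the work surface, level with it; the furniture and walls round the work are solid. World frame = base frame: x ahead of the robot, y to its left, z up, the work surface at z = 0. Lengths are in m, angles in rad, forces in N, time in s.
With the tool pointing down it reaches from about 0.225 to 0.875 m from the base axis. Payload 3.4 kg.
Tool frame: the origin (TCP) lies between the finger pads; the fingertips stand 25 mm ahead of it and the grasp point (between the pads) lies 6 mm ahead of it (manip.tips_ahead is the distance from the TCP to the fingertips, in m); z points along the fingers, x is the direction in which the jaws open and shut, and the axes are right-handed (so a half turn about z gives the same grasp; the last joint's range is limited). The gripper opens to 85 mm and grips with 20 to 120 N. Pads are 22 mm wide; open, the fingers measure 114 mm over their backs; the gripper's body (76 mm by 85 mm) begins 54 mm behind the grasp point. The pads swing forward as they close: fully open they stand 13 mm farther back than shut.
Start: joints at [1.144, 0.276, 1.505, -0, 1.361, -0.121], TCP at [0.173, 0.548, 0.227] pointing down, gripper open.
Joint ranges: [-2.89, 2.89], [-0.75, 2.08], [0.22, 2.7], [-1.18, 4.32], [0.11, 2.71], [-2.7, 2.7]. Speed limits (rad/s): [2.57, 2.57, 3.14, 3.14, 3.14, 3.14].

## Interface

Orientations are given as a unit quaternion [w, x, y, z].
In Python, from rig import manip gives the robot as it stands. The module is installed in compiled form; this text tells all that it offers.
- The arm moves only by the tool send_rows, never from a script. Its argument "plan" is a list of rows, each an object with "linear": the shift along the tool's x, y, z in m, a list of three; "delta_rot": the turn, a rotation vector about the tool's x, y, z in degrees, a list of three; "fingers": the finger opening in m, from 0 to 0.0854. A call has 1 to 12 rows; each row shifts and turns the pose as measured when the row begins, along the tool's axes as they then stand; what a row does not reach is not made up. A row lasts 1/12 s, in which the tool goes at most 41.7 mm and 7.16 degrees, less where a joint would pass 70% of its speed; a pose out of reach is approached as far as the arm can. A call with a gripper value outside its range is refused whole. The fingers move at their own pace and stop on an object; "force" is the grip in N (left out, the last holds). Time passes only in rows, so rows that do not move let the fingers close. It gives the time, the measured TCP pose, the force and the opening at its end, in the units of the state.
- manip.get_state(): the state, without advancing time (a new reading comes with each control period).
- manip.get_image(name): name is "side" or "top"; returns the picture (420x560x3 uint8, red, green, blue); there is no depth.
- manip.camera_info(name): a dict with "K" (3x3 intrinsics, pixels), "dist" ([k1, k2, p1, p2, k3] as OpenCV has them; the pictures are not rectified), "rvec" (rotation vector, rad) and "tvec" (3), from world to camera coordinates, as OpenCV has them. Camera axes: x right, y down, z forward; pixel columns grow to the right and rows downward; lengths in m; the calibration is good to about 2 mm. A picture is of the moment at which its call begins. camera_info takes no time and is no camera call.
- manip.sign_off(): hands the job in, once; it reports no verdict.
Trained networks look in the newest picture that a camera, given by its name, has taken for a name from the list of things; names that differ only in an ending like _2 or _b are one class to them, and where a whole thing is asked for, a point or a joint stands for the part that bears it (a point fixed in the world has none). Each returns a list of dicts, best first, with "p" (0 to 1); they miss things now and then, are a little off and sometimes report something else, mostly with a low value. They report only what shows in the picture. A call takes as long as a camera call.
- manip.find_in(thing, camera): "extent" ([left, top, right, bottom] in pixels, round what is visible of it).
- manip.masks_of(thing, camera): "pixels" (420x560 bool, what is visible of it) and "extent" ([left, top, right, bottom] in pixels, round what is visible of it).
The state is a dict: "clock": time; "qpos": joint angles; "qd": joint speeds; "effort": joint torques, N m; "position": TCP position; "ee_rot": TCP orientation; "contact_force": force on the tool from outside, world axes, zero at the start; "moment": the same for the moment, N m; "width": finger opening in m.
Only numpy, scipy, OpenCV 4.12 (cv2) and the standard library are available. Lean on these libraries where they do the work, as an engineer would, in place of code of your own. Each camera call takes 0.05 s, during which the arm holds its last target. There are 200 camera calls.

## Task

Take the clamp stud with the yellow brass wing and the T-shaped foot, lower its foot into the wide loading window of the blue fixture rail, slide it along the slot to the white line near the blind end, and turn it a quarter turn, either way, so that its foot lies across the slot and locks. Leave it standing there upright, and leave the black-winged stud with the round foot where it stands.

Things in the scene. Friction and masses are not known exactly. Their poses are not given: they have to be found in the camera images.
- tee_stud: Clamp stud standing upright, 76 mm high, 0.18 kg. Origin at the centre of its foot's underside, z up. Foot: dark steel, 52 mm long (x), 26 mm wide (y), 9 mm thick, rounded ends. Above it a 12 mm round neck (17 mm collar at z = 40 to 46 mm), and on top a yellow brass wing to grip, parallel to the foot: 46 mm along x, 14 mm thick along y, z = 46 to 76 mm.
- round_stud: A stud of the same height and form, but with a black wing and a round foot of 44 mm diameter; not wanted, stands loose near the T-foot stud. Origin at the centre of its underside.
- fixture: Blue fixture rail fixed to the table, 224 (x) by 100 (y) by 26 mm high. Origin under its middle; x runs along the slot from loading window to blind end, z up. Inner floor at z = 5 mm, lips from z = 19 to 26 mm. The slot is 20 mm wide, from a funnel mouth at the window to its blind end at x = 72 mm; the passage beneath is 36 mm wide, so there the foot slides only lengthwise.
- window (a point): Centre of the loading window, on the inner floor (fixture x = -62 mm, z = 5 mm); axes as the fixture's. The window, bordered in yellow, is 72 mm long (x) and 46 mm wide, open from above; the foot goes in lengthwise.
- lock (a point): The locking place on the inner floor under the white line (fixture x = +62 mm, z = 5 mm); axes as the fixture's. Beneath the lips a chamber 72 by 72 mm lies round it, in which the foot can turn; across the slot it cannot slide back. The slot's blind end stops the neck 4 mm beyond.

How it is judged:
By the outcome, as a careful person would: the job done as asked, in the order asked, and still so for the second after the job is handed in, with the robot touching nothing.
It also fails if it takes over 48 s, if anything falls off the work surface, if the arm or the gripper's body presses on something with over 40 N, if the wrist force passes 120 N, or if a joint passes its speed limit or range.

## Working session

There is one attempt and no reset: what is moved stays moved. The work goes in short steps, Python scripts to look and compute and a tool call to move; the robot and the scene stay as the last step left them, time stands still between calls to the robot, and variables do not carry over. Pictures are saved under pics/ and viewed, about 8 in all and at most 12, crops included, and the job is handed in when it is done.

Besides the shell and the picture viewer there is one more tool, called after "Request:" by a JSON object that holds its "name" and its "arguments". send_rows: Moves the arm, as the interface text tells. Its arguments: {"type":"object","properties":{"plan":{"type":"array","items":{"type":"object","properties":{"linear":{"type":"array","items":{"type":"number"}},"delta_rot":{"type":"array","items":{"type":"number"}},"fingers":{"type":"number"}}}},"force":{"type":"number"}},"required":["plan"]}

```bash
mkdir -p pics; ls; python3 - <<'E'
from rig import manip
import cv2,numpy as np
for n in("side","top"):
    im=manip.get_image(n); cv2.imwrite(f"pics/{n}0.png",im[:,:,::-1])
    c=manip.camera_info(n); print(n,{k:np.round(np.array(v),4).tolist() for k,v in c.items()})
    for t in("tee_stud","round_stud","fixture"):
        print(t,[(np.round(d["extent"],0).tolist(),round(float(d["p"]),2)) for d in manip.find_in(t,n)][:3])
s=manip.get_state();print(s)
E
```

```text
pics
side {'K': [[460.4058, 0.0, 285.1579], [0.0, 460.4058, 210.6745], [0.0, 0.0, 1.0]], 'dist': [-0.0373, 0.0, 0.0, 0.0, 0.0], 'rvec': [0.3872, -2.7009, 1.3097], 'tvec': [0.5427, 0.0201, 0.8738]}
tee_stud [([320.0, 155.0, 348.0, 196.0], 0.95)]
round_stud [([261.0, 142.0, 284.0, 179.0], 0.86)]
fixture [([229.0, 192.0, 307.0, 290.0], 0.59)]
top {'K': [[423.7698, 0.0, 281.0388], [0.0, 423.7698, 216.6754], [0.0, 0.0, 1.0]], 'dist': [-0.0027, 0.0, 0.0, 0.0, 0.0], 'rvec': [2.1413, -2.1453, 0.127], 'tvec': [0.1615, 0.5361, 0.8103]}
tee_stud [([338.0, 245.0, 354.0, 272.0], 0.78)]
round_stud [([340.0, 175.0, 362.0, 205.0], 0.95)]
fixture [([197.0, 188.0, 310.0, 252.0], 0.79), ([337.0, 243.0, 353.0, 273.0], 0.41)]
{'clock': 0.4, 'qpos': array([ 1.14405618e+00,  2.76036793e-01,  1.50507792e+00,  1.22110489e-05,
        1.36067574e+00, -1.21026000e-01]), 'qd': array([ 3.93057038e-04, -8.51363450e-04, -2.79744597e-03, -2.50796793e-04,
        4.42757435e-05, -8.51257127e-04]), 'effort': array([-7.14364000e-05, -4.16175056e+01, -2.45744687e+01, -2.58322070e-04,
        3.36382407e-03,  1.58119013e-05]), 'position': array([0.17306029, 0.54830058, 0.2270789 ]), 'ee_rot': array([ 4.32033960e-05,  8.06528581e-01,  5.91195094e-01, -8.91618641e-05]), 'contact_force': array([ 0.3044447 ,  0.61222365, -0.47623946]), 'moment': array([-0.02918189,  0.01856235, -0.01548414]), 'width': 0.08511508486265562}
```

```bash
python3 - <<'E'
import cv2
a=cv2.imread("pics/top0.png")[150:300,180:380]; cv2.imwrite("pics/top0c.png",cv2.resize(a,(800,600),interpolation=cv2.INTER_CUBIC))
a=cv2.imread("pics/side0.png")[130:310,180:380]; cv2.imwrite("pics/side0c.png",cv2.resize(a,None,fx=3.3,fy=3.3,interpolation=cv2.INTER_CUBIC))
E
```

```text
(no output)
```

View pics/top0c.png

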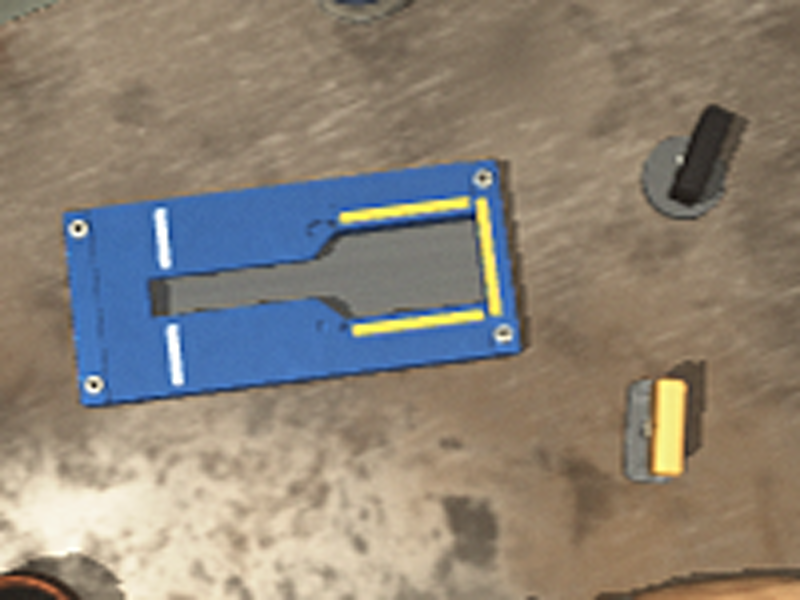

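View pics/side0c.png

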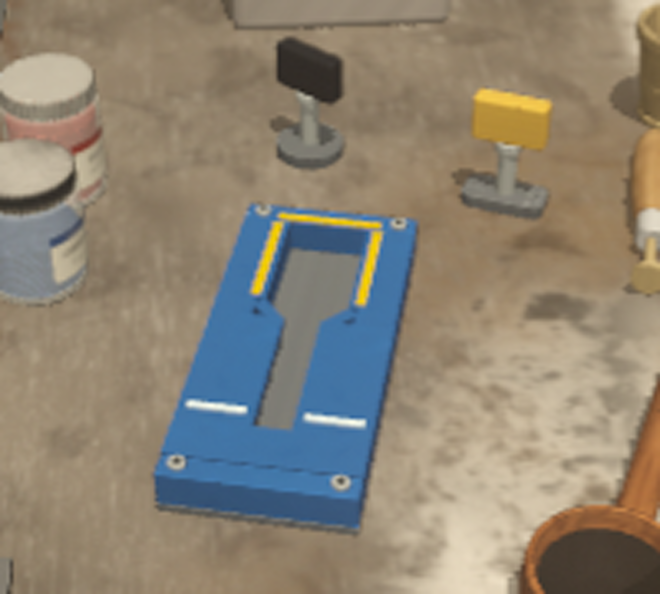

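View pics/side0.png

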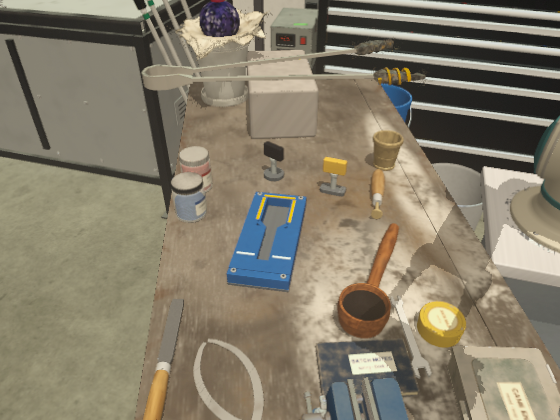

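The top crop shows the fixture, with the window at right (yellow bars near crop 340–500, 200–330) and the blind end with the white line at left (about 165, 295). The yellow wing is at crop (668, 427) and the black stud at (690, 170). The side view agrees. Next I'll fit the poses using points picked in both views.

```bash
cat > h.py <<'E'
from rig import manip
import cv2,numpy as np
from scipy.optimize import least_squares
C={n:{k:np.array(v,float) for k,v in manip.camera_info(n).items()} for n in("side","top")}
def proj(n,P):
    c=C[n]; return cv2.projectPoints(np.asarray(P,float).reshape(-1,3),c["rvec"],c["tvec"],c["K"],c["dist"])[0].reshape(-1,2)
def place(p,P):
    c,s=np.cos(p[2]),np.sin(p[2]); P=np.asarray(P,float)
    return P@np.array([[c,s,0],[-s,c,0],[0,0,1]])+[p[0],p[1],0]
def fit(obs,p0): # obs: {cam:(pts3,px)}
    f=lambda p:np.concatenate([(proj(n,place(p,P))-U).ravel() for n,(P,U) in obs.items()])
    r=least_squares(f,p0,loss="soft_l1",x_scale=[.1,.1,1]); return r.x,f(r.x).reshape(-1,2)
def un(n,uv,z):
    c=C[n]; R=cv2.Rodrigues(c["rvec"])[0]; q=cv2.undistortPoints(np.array([[uv]],float),c["K"],c["dist"])[0,0]
    o=-R.T@c["tvec"]; d=R.T@np.r_[q,1]; return o+d*(z-o[2])/d[2]
E
python3 - <<'E'
from h import *
px=lambda L,ox,oy,s:(np.array(L,float)+.5)/s-.5+[ox,oy]
T=lambda L:px(L,180,150,4); S=lambda L:px(L,180,130,3.3)
mm=lambda L:np.array(L)/1000.
P1=mm([[112,-50,26],[112,50,26],[-112,-50,26],[-112,50,26],[72,-10,26],[72,10,26]])
U1=T([[65,212],[85,405],[497,158],[522,350],[150,280],[155,316]])
P2=mm([[-112,-50,26],[-112,50,26],[112,-50,26],[112,50,26]])
U2=S([[248,207],[415,220],[155,478],[361,497]])
for n,o in(("both",{"top":(P1,U1),"side":(P2,U2)}),("top",{"top":(P1,U1)}),("side",{"side":(P2,U2)})):
    a=un("top",U1[2],.026);b=un("top",U1[0],.026);d=b-a
    p,r=fit(o,[*(a+b)[:2]/2,np.arctan2(d[1],d[0])]);print(n,p,np.abs(r).max(0));
    if n=="both":print(r.round(1).tolist())
print("lock/window",place(fit({"top":(P1,U1),"side":(P2,U2)},p)[0],mm([[62,0,5],[-62,0,5]])))
# wings
m=manip.get_image("top");h=cv2.cvtColor(m,cv2.COLOR_RGB2HSV)
for cam,(x0,y0,x1,y1) in(("top",(330,235,362,280)),("side",(315,150,352,180))):
    m=manip.get_image(cam);h=cv2.cvtColor(m,cv2.COLOR_RGB2HSV)[y0:y1,x0:x1]
    k=((h[...,0]>14)&(h[...,0]<32)&(h[...,1]>140)&(h[...,2]>120)).astype(np.uint8)
    ys,xs=np.nonzero(k);rc=cv2.minAreaRect(np.c_[xs+x0,ys+y0].astype(np.float32));print(cam,rc,len(xs))
    if cam=="top":
        b=cv2.boxPoints(rc);w=[un(cam,q,.076)[:2] for q in b];print(np.round(w,4).tolist(),un(cam,rc[0],.076))
        wp=un(cam,rc[0],.072)[:2]
    else: print(un(cam,rc[0],.061))
Pt=mm([[23,7,76],[-23,7,76],[23,-7,76],[-23,-7,76]])
for c in("top","side"): print(c,proj(c,place([*wp,np.pi/2*0],np.r_[Pt,mm([[0,0,0],[26,0,9],[-26,0,9]])])).round(1).tolist())
mt=manip.get_image("top")
cv2.imwrite("pics/top1.png",mt[:,:,::-1])
bk=manip.masks_of("round_stud","top")[0]["extent"];print(bk,un("top",((bk[0]+bk[2])/2,(bk[1]+bk[3])/2),.04))
E
```

```text
both [0.53089813 0.21817635 1.69938997] [1.13810251 1.51635474]
[[-0.4, 0.7], [-0.4, 1.0], [0.2, -0.1], [0.7, 0.3], [-0.1, 0.4], [-0.3, 1.1], [-0.4, -1.5], [-0.1, -0.5], [-1.1, -1.4], [-0.8, 0.4]]
top [0.53189853 0.21802637 1.69391038] [0.68194003 0.38277579]
side [0.52939344 0.21960655 1.70566898] [0.36667221 1.12621399]
lock/window [[0.52294728 0.27966443 0.005     ]
 [0.53884898 0.15668827 0.005     ]]
top ((346.6689453125, 256.1275634765625), (7.927473068237305, 24.13475227355957), 3.3664605617523193) 62
[[0.4338, 0.0456], [0.479, 0.042], [0.4781, 0.0271], [0.4329, 0.0308]] [0.45587036 0.03636412 0.076     ]
side ((334.48077392578125, 165.5961456298828), (23.533933639526367, 15.100940704345703), 11.309932708740234) 349
[0.45454238 0.03310868 0.061     ]
top [[343.0, 243.8], [343.5, 268.4], [350.4, 243.8], [351.0, 268.3], [341.9, 257.6], [342.2, 244.7], [342.7, 270.3]]
side [[321.7, 159.7], [345.0, 163.4], [323.3, 156.1], [346.3, 159.7], [331.3, 191.3], [319.2, 185.6], [344.2, 189.9]]
[339.0, 173.0, 362.4, 206.1] [0.5905887  0.02049276 0.04      ]
```

View pics/top0.png

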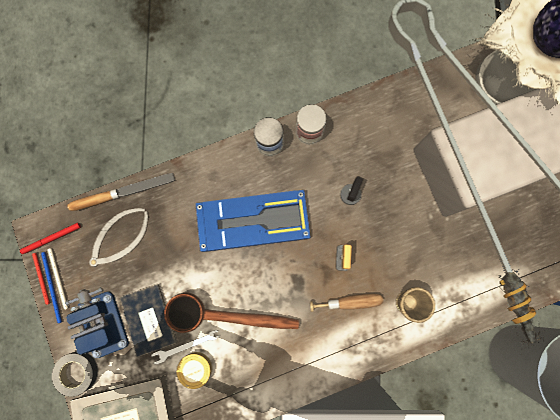

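The full top view has world x up and y left, and there are no tall obstacles between the start pose and the stud. First I'll move toward a point above the T stud.

Request:
{"name": "send_rows", "arguments": {"plan": [{"linear": [-0.024,0.025,0],"delta_rot": [0,0,0],"fingers": 0.085},{"linear": [-0.024,0.025,0],"delta_rot": [0,0,0],"fingers": 0.085},{"linear": [-0.024,0.025,0],"delta_rot": [0,0,0],"fingers": 0.085},{"linear": [-0.024,0.025,0],"delta_rot": [0,0,0],"fingers": 0.085},{"linear": [-0.024,0.025,0],"delta_rot": [0,0,0],"fingers": 0.085},{"linear": [-0.024,0.025,0],"delta_rot": [0,0,0],"fingers": 0.085},{"linear": [-0.024,0.025,0],"delta_rot": [0,0,0],"fingers": 0.085},{"linear": [-0.024,0.025,0],"delta_rot": [0,0,0],"fingers": 0.085},{"linear": [-0.024,0.025,0],"delta_rot": [0,0,0],"fingers": 0.085},{"linear": [-0.024,0.025,0],"delta_rot": [0,0,0],"fingers": 0.085},{"linear": [-0.024,0.025,0],"delta_rot": [0,0,0],"fingers": 0.085},{"linear": [0,0,0],"delta_rot": [0,0,0],"fingers": 0.085}]}}

```text
clock: 1.65
position: [0.3641, 0.2033, 0.2265]
ee_rot: [0.0, 0.804, 0.595, 0.004]
contact_force: [-0.1, 0.2, 0.5]
width: 0.0851
```

```bash
cat >> h.py <<'E'
from scipy.spatial.transform import Rotation as Ro
def go(x,y,z,psi): # tool-frame shift, and final rotvec (deg) to reach tool-down, jaw-axis yaw psi (deg)
    s=manip.get_state(); q=s["ee_rot"]; R=Ro.from_quat([q[1],q[2],q[3],q[0]])
    G=Ro.from_euler("z",psi,degrees=True)*Ro.from_euler("x",180,degrees=True)
    d=np.array([x,y,z])-s["position"]
    yaw=np.degrees(np.arctan2(*R.as_matrix()[[1,0],0]))
    print("t",round(s["clock"],2),"pos",s["position"].round(4),"yaw",yaw.round(1),"w",round(s["width"],4),"F",s["contact_force"].round(1),"M",s["moment"].round(2))
    print("shift",R.inv().apply(d).round(4),"rot",np.degrees((R.inv()*G).as_rotvec()).round(2),"shift in final axes",G.inv().apply(d).round(4))
E
python3 -c "
from h import *
go(.4555,.035,.16,86)"
```

```text
t 1.65 pos [0.3641 0.2033 0.2265] yaw 73.0 w 0.0851 F [-0.1  0.2  0.5] M [ 0.03 -0.   -0.06]
shift [-0.1346  0.1364  0.0664] rot [  0.36  -0.32 -13.04] shift in final axes [-0.1616  0.1029  0.0665]
```

Request:
{"name": "send_rows", "arguments": {"plan": [{"linear": [0,0,0],"delta_rot": [0.36,-0.32,-6.5],"fingers": 0.085},{"linear": [0,0,0],"delta_rot": [0,0,-6.5],"fingers": 0.085},{"linear": [-0.027,0.017,0.005],"delta_rot": [0,0,0],"fingers": 0.085},{"linear": [-0.027,0.017,0.005],"delta_rot": [0,0,0],"fingers": 0.085},{"linear": [-0.027,0.017,0.01],"delta_rot": [0,0,0],"fingers": 0.085},{"linear": [-0.027,0.017,0.01],"delta_rot": [0,0,0],"fingers": 0.085},{"linear": [-0.027,0.017,0.015],"delta_rot": [0,0,0],"fingers": 0.085},{"linear": [-0.026,0.017,0.015],"delta_rot": [0,0,0],"fingers": 0.085},{"linear": [0,0,0],"delta_rot": [0,0,0],"fingers": 0.085}]}}

```text
clock: 2.4
position: [0.4621, 0.0327, 0.1671]
ee_rot: [0.001, 0.728, 0.686, 0.006]
contact_force: [0.8, 0.3, 0.4]
width: 0.0852
```

```bash
python3 -c "
from h import *
go(.4555,.035,.16,86)
im=manip.get_image('side');a=im[90:240,250:450];cv2.imwrite('pics/s2.png',cv2.resize(a[:,:,::-1],None,fx=4,fy=4,interpolation=cv2.INTER_CUBIC))
print(proj('side',[manip.get_state()['position']]))"
```

```text
t 2.4 pos [0.4621 0.0327 0.1671] yaw 86.6 w 0.0852 F [0.8 0.3 0.4] M [ 0.03 -0.    0.03]
shift [ 0.0019 -0.0068  0.007 ] rot [ 0.55 -0.4   0.64] shift in final axes [ 0.0019 -0.0067  0.0071]
[[335.20380445 116.21957872]]
```

View pics/s2.png

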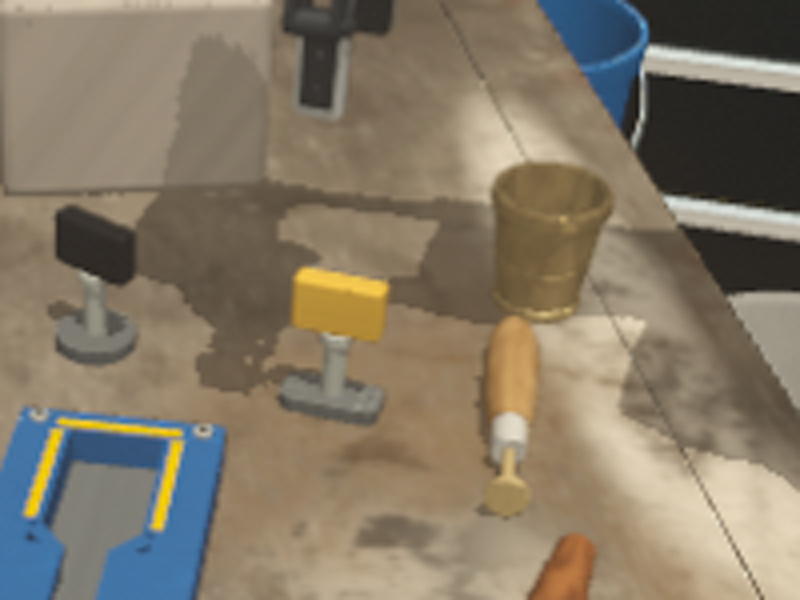

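The side view shows the near finger (tip at crop 320, 115) above the yellow stud (wing centre at 340, 303), clear of the surroundings. Next I'll centre, descend and grip.

Request:
{"name": "send_rows", "arguments": {"plan": [{"linear": [0.002,-0.007,0.01],"delta_rot": [0.5,-0.4,0.6],"fingers": 0.085},{"linear": [0,0,0.018],"delta_rot": [0,0,0],"fingers": 0.085},{"linear": [0,0,0.018],"delta_rot": [0,0,0],"fingers": 0.085},{"linear": [0,0,0.018],"delta_rot": [0,0,0],"fingers": 0.085},{"linear": [0,0,0.018],"delta_rot": [0,0,0],"fingers": 0.06},{"linear": [0,0,0.0],"delta_rot": [0,0,0],"fingers": 0.06},{"linear": [0,0,0.0],"delta_rot": [0,0,0],"fingers": 0.06}]}}

```text
clock: 3.03
position: [0.4486, 0.0469, 0.0842]
ee_rot: [-0.002, 0.73, 0.683, 0.001]
contact_force: [-0.2, -0.2, 0.7]
width: 0.0601
```

```bash
python3 -c "
from h import *
go(.4555,.035,.075,86)
im=manip.get_image('side');a=im[100:220,270:430];cv2.imwrite('pics/s3.png',cv2.resize(a[:,:,::-1],None,fx=5,fy=5,interpolation=cv2.INTER_CUBIC))"
```

```text
t 3.03 pos [0.4486 0.0469 0.0842] yaw 86.2 w 0.0601 F [-0.2 -0.2  0.7] M [ 0.06  0.01 -0.01]
shift [-0.0115  0.0076  0.0091] rot [-0.08 -0.29  0.16] shift in final axes [-0.0114  0.0077  0.0092]
```

View pics/s3.png

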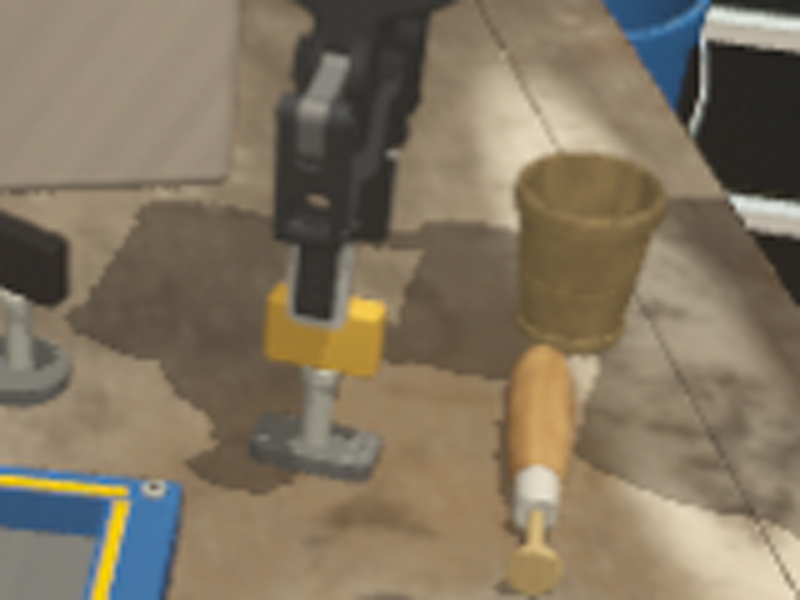

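The near finger stands in front of the wing, but the TCP is about 12 mm off in y and 7 mm off in x. I'll correct that.

Request:
{"name": "send_rows", "arguments": {"plan": [{"linear": [-0.011,0.007,0],"delta_rot": [0,0,0],"fingers": 0.06},{"linear": [0,0,0],"delta_rot": [0,0,0],"fingers": 0.06},{"linear": [0,0,0],"delta_rot": [0,0,0],"fingers": 0.06},{"linear": [0,0,0],"delta_rot": [0,0,0],"fingers": 0.06}]}}

```text
clock: 3.42
position: [0.4574, 0.0356, 0.0878]
ee_rot: [0.0, 0.73, 0.684, 0.004]
contact_force: [0.8, 0.1, -0.4]
width: 0.0598
```

```bash
python3 -c "
from h import *
go(.4555,.035,.075,86)"
```

```text
t 3.42 pos [0.4574 0.0356 0.0878] yaw 86.3 w 0.0598 F [ 0.8  0.1 -0.4] M [0.01 0.01 0.  ]
shift [-0.0008 -0.0019  0.0128] rot [ 0.29 -0.28  0.29] shift in final axes [-0.0007 -0.0018  0.0128]
```

Request:
{"name": "send_rows", "arguments": {"plan": [{"linear": [0,-0.001,0.006],"delta_rot": [0.2,-0.2,0.3],"fingers": 0.06},{"linear": [0,0,0.006],"delta_rot": [0,0,0],"fingers": 0.06},{"linear": [0,0,0],"delta_rot": [0,0,0],"fingers": 0.06},{"linear": [0,0,0],"delta_rot": [0,0,0],"fingers": 0.06}]}}

```text
clock: 3.75
position: [0.4574, 0.0351, 0.0758]
ee_rot: [0.001, 0.732, 0.681, 0.002]
contact_force: [0.5, 0.2, -0.1]
width: 0.0601
```

```bash
python3 -c "
from h import *
go(.4555,.035,.075,86)
manip.get_image('top')
go(.4555,.035,.075,86)
manip.get_image('top')
go(.4555,.035,.075,86)"
```

```text
t 3.75 pos [0.4574 0.0351 0.0758] yaw 85.9 w 0.0601 F [ 0.5  0.2 -0.1] M [0.03 0.08 0.  ]
shift [-0.0003 -0.0019  0.0008] rot [ 0.24 -0.07 -0.14] shift in final axes [-0.0003 -0.0019  0.0008]
t 3.8 pos [0.4572 0.0352 0.0757] yaw 85.9 w 0.0596 F [ 0.5 -0.2  0.3] M [-0.03 -0.   -0.  ]
shift [-0.0003 -0.0016  0.0007] rot [ 0.21 -0.07 -0.13] shift in final axes [-0.0003 -0.0016  0.0007]
t 3.85 pos [0.4573 0.0352 0.0759] yaw 85.9 w 0.06 F [ 1.1 -0.4  0.3] M [ 0.04  0.05 -0.03]
shift [-0.0003 -0.0018  0.0009] rot [ 0.23 -0.07 -0.13] shift in final axes [-0.0003 -0.0018  0.0009]
```

Request:
{"name": "send_rows", "arguments": {"plan": [{"linear": [0,0,0],"delta_rot": [0,0,0],"fingers": 0.03},{"linear": [0,0,0],"delta_rot": [0,0,0],"fingers": 0.02},{"linear": [0,0,0],"delta_rot": [0,0,0],"fingers": 0.01},{"linear": [0,0,0],"delta_rot": [0,0,0],"fingers": 0.005},{"linear": [0,0,0],"delta_rot": [0,0,0],"fingers": 0.005},{"linear": [0,0,0],"delta_rot": [0,0,0],"fingers": 0.005},{"linear": [0,0,0],"delta_rot": [0,0,0],"fingers": 0.005},{"linear": [0,0,0],"delta_rot": [0,0,0],"fingers": 0.005}], "force": 60}}

```text
clock: 4.52
position: [0.4575, 0.0353, 0.0761]
ee_rot: [0.001, 0.732, 0.681, 0.002]
contact_force: [0.2, 0.6, -0.4]
width: 0.0049
```

```bash
python3 -c "
from h import *
go(.4573,.0352,.076,86)
im=manip.get_image('side');a=im[100:220,270:430];cv2.imwrite('pics/s4.png',cv2.resize(a[:,:,::-1],None,fx=5,fy=5,interpolation=cv2.INTER_CUBIC))"
```

```text
t 4.52 pos [0.4575 0.0353 0.0761] yaw 85.9 w 0.0049 F [ 0.2  0.6 -0.4] M [-0.01  0.03  0.  ]
shift [-0.0001 -0.0002  0.0001] rot [ 0.25 -0.07 -0.12] shift in final axes [-0.0001 -0.0002  0.0001]
```

View pics/s4.png

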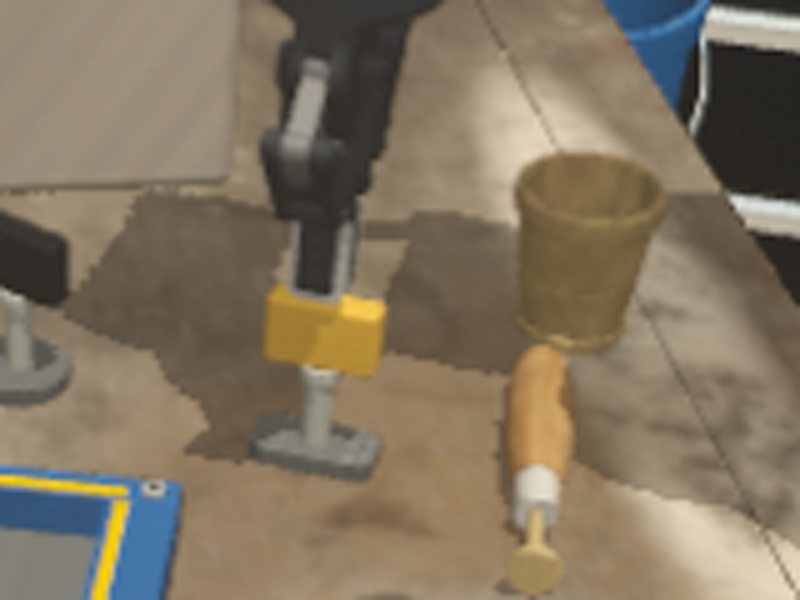

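The grip missed: the opening is 4.9 mm and the closed tips show right at the wing's top edge (crop 320, 295). I'll check where the tips really are.

```bash
python3 -c "
from h import *
print('tips_ahead',manip.tips_ahead)
x,y,z=manip.get_state()['position']
f=lambda c,P:print(c,proj(c,P).round(1).tolist())
f('side',[[x,y,z],[x,y,z-.025],[x,y-.015,z-.025],[x,y,.08]])
print('crop', ((proj('side',[[x,y,z-.025],[x,y,.08]])-[270,100])*5).round())
im=manip.get_image('top');a=im[210:300,290:410];cv2.imwrite('pics/t5.png',cv2.resize(a[:,:,::-1],None,fx=6,fy=6,interpolation=cv2.INTER_CUBIC))
f('top',[[x,y,z],[x,y,z-.025]])
"
```

```text
tips_ahead 0.025
side [[333.3, 159.4], [332.4, 170.1], [333.9, 166.2], [333.5, 157.7]]
crop [[312. 351.]
 [317. 288.]]
top [[347.3, 255.3], [345.5, 255.8]]
```

View pics/t5.png

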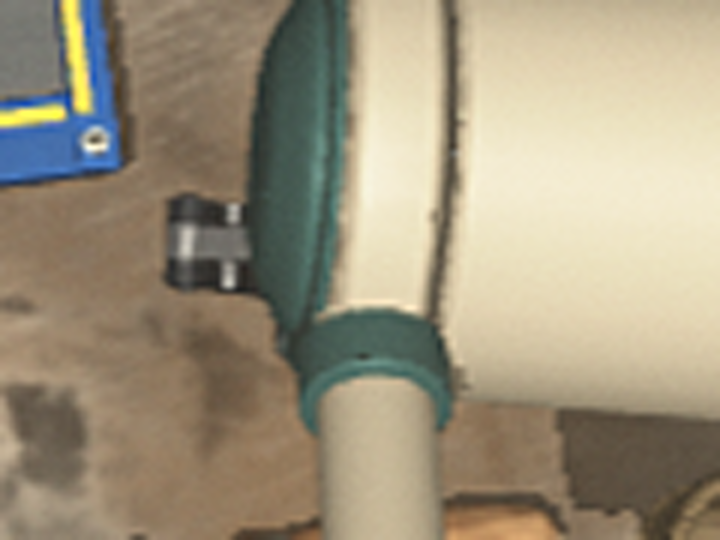

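```bash
python3 -c "
from h import *
from scipy.optimize import brentq
for (x,y,row,n) in((.4486,.080,100+322/5,'s3'),(.4621,.078,90+117/4,'s2'),(.4575,.0353,100+297/5,'s4'),(.4575,.042,100+297/5,'s4near')):
    z=brentq(lambda z:proj('side',[[x,y,z]])[0,1]-row,0,.3);print(n,z,proj('side',[[x,y,z]])[0,0])
s=manip.get_state();print(s['qpos'],s['ee_rot'],s['position'])
manip.get_image('side');print([(d['extent'],d['p']) for d in manip.find_in('tee_stud','side')])
"
```

```text
s3 0.09357886420775118 333.97510276221726
s2 0.18275452868448558 330.301382999967
s4 0.07610682218599292 333.3409647517779
s4near 0.08010861881841798 332.80584145997494
[-7.59645793e-02  2.45634806e-01  1.97502211e+00  1.63521357e-03
  9.16511841e-01 -1.57583571e+00] [0.00118559 0.73206893 0.68122666 0.00197721] [0.4574716  0.03526173 0.07611649]
[([319.2, 158.0, 347.9, 197.3], 0.81)]
```

Tip heights computed from three views put the fingers about 27 mm higher than the nominal TCP geometry says, and the columns agree. So the tips closed just above the wing, without touching it. I'll open, descend about 25 mm while watching the force, and check.

Request:
{"name": "send_rows", "arguments": {"plan": [{"linear": [0,0,0],"delta_rot": [0,0,0],"fingers": 0.06},{"linear": [0,0,0],"delta_rot": [0,0,0],"fingers": 0.06},{"linear": [0,0,0],"delta_rot": [0,0,0],"fingers": 0.06},{"linear": [0,0,0],"delta_rot": [0,0,0],"fingers": 0.06},{"linear": [0,0,0],"delta_rot": [0,0,0],"fingers": 0.06},{"linear": [0,0,0.006],"delta_rot": [0,0,0],"fingers": 0.06},{"linear": [0,0,0.006],"delta_rot": [0,0,0],"fingers": 0.06},{"linear": [0,0,0.006],"delta_rot": [0,0,0],"fingers": 0.06},{"linear": [0,0,0.004],"delta_rot": [0,0,0],"fingers": 0.06},{"linear": [0,0,0],"delta_rot": [0,0,0],"fingers": 0.06},{"linear": [0,0,0],"delta_rot": [0,0,0],"fingers": 0.06}]}}

```text
clock: 5.63
position: [0.457, 0.0353, 0.0511]
ee_rot: [0.001, 0.732, 0.681, 0.001]
contact_force: [-1.0, 0.4, -0.5]
width: 0.0601
```

```bash
python3 -c "
from h import *
go(.4555,.035,.05,86)
im=manip.get_image('side');a=im[100:220,270:430];cv2.imwrite('pics/s6.png',cv2.resize(a[:,:,::-1],None,fx=5,fy=5,interpolation=cv2.INTER_CUBIC))"
```

```text
t 5.63 pos [0.457  0.0353 0.0511] yaw 85.9 w 0.0601 F [-1.   0.4 -0.5] M [-0.04 -0.08  0.05]
shift [-0.0004 -0.0015  0.0011] rot [ 0.17 -0.07 -0.13] shift in final axes [-0.0004 -0.0015  0.0011]
```

View pics/s6.png

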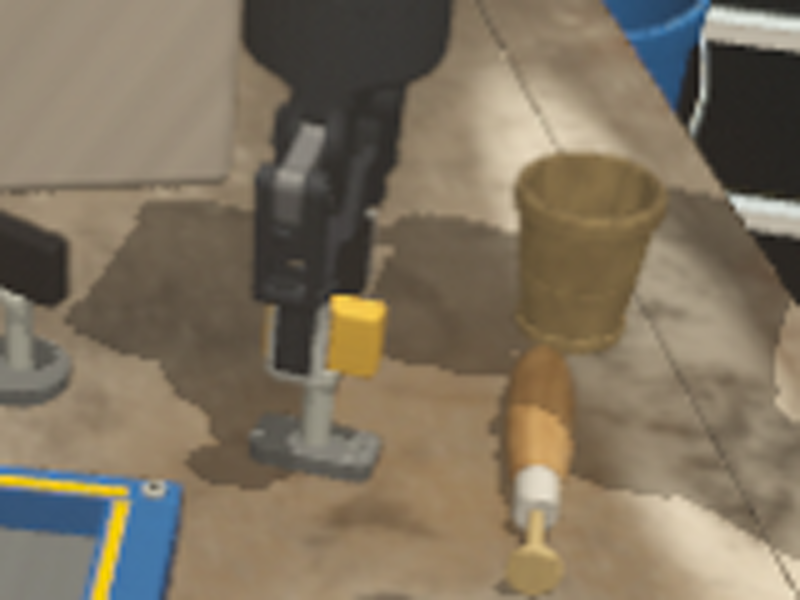

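The fingers now straddle the wing, with the near finger's tip at crop (300, 380) and the stud undisturbed. I'll shift 3 mm toward the wing centre, lower 3 mm, and close.

Request:
{"name": "send_rows", "arguments": {"plan": [{"linear": [0,-0.003,0.003],"delta_rot": [0,0,0],"fingers": 0.06},{"linear": [0,0,0],"delta_rot": [0,0,0],"fingers": 0.04},{"linear": [0,0,0],"delta_rot": [0,0,0],"fingers": 0.02},{"linear": [0,0,0],"delta_rot": [0,0,0],"fingers": 0.005},{"linear": [0,0,0],"delta_rot": [0,0,0],"fingers": 0.005},{"linear": [0,0,0],"delta_rot": [0,0,0],"fingers": 0.005},{"linear": [0,0,0],"delta_rot": [0,0,0],"fingers": 0.005},{"linear": [0,0,0],"delta_rot": [0,0,0],"fingers": 0.005},{"linear": [0,0,0],"delta_rot": [0,0,0],"fingers": 0.005}], "force": 60}}

```text
clock: 6.43
position: [0.4539, 0.0355, 0.0483]
ee_rot: [0.001, 0.732, 0.681, 0.002]
contact_force: [0.3, 0.5, -0.5]
width: 0.0127
```

```bash
python3 -c "
from h import *
go(.4555,.035,.05,86)"
```

```text
t 6.43 pos [0.4539 0.0355 0.0483] yaw 85.9 w 0.0127 F [ 0.3  0.5 -0.5] M [-0.    0.07  0.03]
shift [-0.0003  0.0016 -0.0017] rot [ 0.22 -0.06 -0.12] shift in final axes [-0.0003  0.0016 -0.0017]
```

Request:
{"name": "send_rows", "arguments": {"plan": [{"linear": [0,0,-0.005],"delta_rot": [0,0,0],"fingers": 0.005},{"linear": [0,0,-0.01],"delta_rot": [0,0,0],"fingers": 0.005},{"linear": [0,0,-0.015],"delta_rot": [0,0,0],"fingers": 0.005},{"linear": [0,0,-0.015],"delta_rot": [0,0,0],"fingers": 0.005},{"linear": [0,0,-0.015],"delta_rot": [0,0,0],"fingers": 0.005},{"linear": [0,0,0],"delta_rot": [0,0,0],"fingers": 0.005},{"linear": [0,0,0],"delta_rot": [0,0,0],"fingers": 0.005}], "force": 80}}

```text
clock: 7.02
position: [0.4515, 0.0357, 0.1104]
ee_rot: [-0.001, 0.732, 0.681, 0.0]
contact_force: [-1.3, 0.2, -2.7]
width: 0.0126
```

```bash
python3 -c "
from h import *
go(.5385,.157,.11,7)
im=manip.get_image('side');print([(d['extent'],d['p']) for d in manip.find_in('tee_stud','side')])"
```

```text
t 7.02 pos [0.4515 0.0357 0.1104] yaw 85.9 w 0.0126 F [-1.3  0.2 -2.7] M [-0.01  0.01  0.  ]
shift [0.1273 0.078  0.0005] rot [-1.200e-01 -1.000e-02  7.887e+01] shift in final axes [ 0.1011 -0.1098  0.0004]
[([323.8, 129.5, 350.3, 169.3], 0.62)]
```

Lifted: the stud's box rose about 28 px and the load reads -2.7 N. Next I'll rotate it into line with the rail.

Request:
{"name": "send_rows", "arguments": {"plan": [{"linear": [0,0,0],"delta_rot": [0,0,7],"fingers": 0.005},{"linear": [0,0,0],"delta_rot": [0,0,7],"fingers": 0.005},{"linear": [0,0,0],"delta_rot": [0,0,7],"fingers": 0.005},{"linear": [0,0,0],"delta_rot": [0,0,7],"fingers": 0.005},{"linear": [0,0,0],"delta_rot": [0,0,7],"fingers": 0.005},{"linear": [0,0,0],"delta_rot": [0,0,7],"fingers": 0.005},{"linear": [0,0,0],"delta_rot": [0,0,7],"fingers": 0.005},{"linear": [0,0,0],"delta_rot": [0,0,7],"fingers": 0.005},{"linear": [0,0,0],"delta_rot": [0,0,7],"fingers": 0.005},{"linear": [0,0,0],"delta_rot": [0,0,7],"fingers": 0.005},{"linear": [0,0,0],"delta_rot": [0,0,7],"fingers": 0.005},{"linear": [0,0,0],"delta_rot": [0,0,0],"fingers": 0.005}]}}

```text
clock: 8.12
position: [0.4415, 0.0364, 0.0967]
ee_rot: [-0.003, 0.998, 0.06, -0.014]
contact_force: [0.2, 0.5, -2.6]
width: 0.0123
```

```bash
python3 -c "
from h import *
go(.5385,.157,.11,7)"
```

```text
t 8.12 pos [0.4415 0.0364 0.0967] yaw 6.8 w 0.0123 F [ 0.2  0.5 -2.6] M [-0.02 -0.03 -0.  ]
shift [ 0.1102 -0.1084 -0.0156] rot [-0.41  1.6  -0.17] shift in final axes [ 0.111  -0.1079 -0.0133]
```

Request:
{"name": "send_rows", "arguments": {"plan": [{"linear": [0,0,-0.007],"delta_rot": [-0.4,1.6,-0.2],"fingers": 0.005},{"linear": [0.018,-0.018,-0.002],"delta_rot": [0,0,0],"fingers": 0.005},{"linear": [0.018,-0.018,-0.002],"delta_rot": [0,0,0],"fingers": 0.005},{"linear": [0.018,-0.018,-0.002],"delta_rot": [0,0,0],"fingers": 0.005},{"linear": [0.018,-0.018,0],"delta_rot": [0,0,0],"fingers": 0.005},{"linear": [0.018,-0.018,0],"delta_rot": [0,0,0],"fingers": 0.005},{"linear": [0.018,-0.018,0],"delta_rot": [0,0,0],"fingers": 0.005},{"linear": [0,0,0],"delta_rot": [0,0,0],"fingers": 0.005},{"linear": [0,0,0],"delta_rot": [0,0,0],"fingers": 0.005}]}}

```text
clock: 8.87
position: [0.5326, 0.1627, 0.1079]
ee_rot: [0.0, 0.997, 0.074, -0.0]
contact_force: [-0.2, -1.2, -2.0]
width: 0.0126
```

```bash
python3 -c "
from h import *
go(.5385,.157,.11,7)
im=manip.get_image('top');cv2.imwrite('pics/t7.png',im[:,:,::-1])
b=im[160:280,180:340]
im=manip.get_image('side');a=im[110:290,220:380]
a=cv2.resize(a[:,:,::-1],None,fx=3.3,fy=3.3,interpolation=cv2.INTER_CUBIC)
cv2.imwrite('pics/s7.png',a)"
```

```text
t 8.87 pos [0.5326 0.1627 0.1079] yaw 8.5 w 0.0126 F [-0.2 -1.2 -2. ] M [-0.02 -0.   -0.01]
shift [ 0.0049  0.0065 -0.0021] rot [0.01 0.01 1.51] shift in final axes [ 0.0051  0.0064 -0.0021]
```

View pics/s7.png

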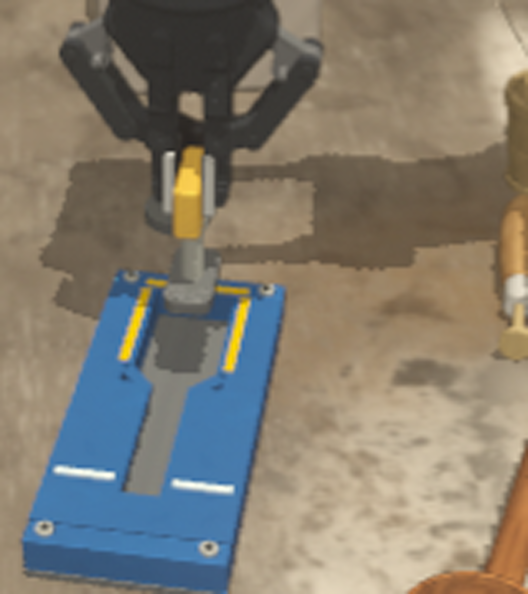

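The stud is held upright and lengthwise, with its foot at crop (192, 285) over the window's far part. I'll correct the remaining offset and check numerically.

Request:
{"name": "send_rows", "arguments": {"plan": [{"linear": [0.005,0.0065,0],"delta_rot": [0,0,1.5],"fingers": 0.005},{"linear": [0,0,0],"delta_rot": [0,0,0],"fingers": 0.005},{"linear": [0,0,0],"delta_rot": [0,0,0],"fingers": 0.005}]}}

```text
clock: 9.22
position: [0.5365, 0.1536, 0.108]
ee_rot: [0.001, 0.998, 0.059, -0.001]
contact_force: [-0.2, -0.2, -1.8]
width: 0.0124
```

```bash
python3 -c "
from h import *
h0=.1079-.0483
print('pred foot s7',(proj('side',[[.5326,.1627,h0+.009]])[0]-[220,110])*3.3, 'wing top',(proj('side',[[.5326,.1627,h0+.076]])[0]-[220,110])*3.3)
go(.5385,.157,.108,7.2)
p=manip.get_state()['position'];h0=p[2]-.0483
manip.get_image('side');m=manip.masks_of('tee_stud','side')[0];print(m['extent'],m['p'])
P=np.array([[sx*.026,sy*.013,z] for sx in(-1,1) for sy in(-1,1) for z in(0,.009)])
u=proj('side',place([p[0],p[1],np.radians(97.2)],P+[0,0,h0]));print('pred foot box',u.min(0),u.max(0))
P=np.array([[sx*.023,sy*.007,z] for sx in(-1,1) for sy in(-1,1) for z in(.046,.076)])
u=proj('side',place([p[0],p[1],np.radians(97.2)],P+[0,0,h0]));print('pred wing box',u.min(0),u.max(0))
ys,xs=np.nonzero(m['pixels']);
for r in range(ys.min(),ys.max()+1,3): print(r,xs[ys==r].min(),xs[ys==r].max(),end='; ')
"
```

```text
pred foot s7 [189.96763445 273.44365113] wing top [189.67759065 168.02309672]
t 9.22 pos [0.5365 0.1536 0.108 ] yaw 6.8 w 0.0124 F [-0.2 -0.2 -1.8] M [ 0.01 -0.01 -0.02]
shift [ 0.0024 -0.0031 -0.    ] rot [ 0.05  0.1  -0.45] shift in final axes [ 0.0025 -0.0031 -0.    ]
[267.3, 151.8, 287.1, 202.5] 0.92
pred foot box [267.2172305  180.82456779] [286.31695932 202.94057416]
pred wing box [270.42778319 150.59889365] [283.02814309 180.17394435]
151 278 278; 154 276 280; 157 275 279; 160 274 279; 163 273 280; 166 272 280; 169 272 279; 172 271 280; 175 272 280; 178 273 280; 181 274 281; 184 273 285; 187 272 286; 190 271 285; 193 270 284; 196 269 283; 199 270 282;
```

Prediction and mask agree within about 1 px. Lowering into the window.

Request:
{"name": "send_rows", "arguments": {"plan": [{"linear": [0.002,-0.003,0.004],"delta_rot": [0,0,-0.5],"fingers": 0.005},{"linear": [0,0,0.008],"delta_rot": [0,0,0],"fingers": 0.005},{"linear": [0,0,0.008],"delta_rot": [0,0,0],"fingers": 0.005},{"linear": [0,0,0.004],"delta_rot": [0,0,0],"fingers": 0.005},{"linear": [0,0,0],"delta_rot": [0,0,0],"fingers": 0.005},{"linear": [0,0,0],"delta_rot": [0,0,0],"fingers": 0.005}]}}

```text
clock: 9.82
position: [0.5376, 0.1565, 0.0809]
ee_rot: [0.001, 0.998, 0.063, -0.001]
contact_force: [-0.3, 0.7, -2.1]
width: 0.0122
```

```bash
python3 -c "
from h import *
go(.5388,.1567,.0553,7.4)"
```

```text
t 9.82 pos [0.5376 0.1565 0.0809] yaw 7.3 w 0.0122 F [-0.3  0.7 -2.1] M [ 0.04 -0.04 -0.  ]
shift [ 0.0013 -0.0001  0.0256] rot [ 0.05  0.16 -0.14] shift in final axes [ 0.0012 -0.0001  0.0256]
```

Request:
{"name": "send_rows", "arguments": {"plan": [{"linear": [0.001,0,0.005],"delta_rot": [0,0,0],"fingers": 0.005},{"linear": [0,0,0.006],"delta_rot": [0,0,0],"fingers": 0.005},{"linear": [0,0,0.006],"delta_rot": [0,0,0],"fingers": 0.005},{"linear": [0,0,0.005],"delta_rot": [0,0,0],"fingers": 0.005},{"linear": [0,0,0.002],"delta_rot": [0,0,0],"fingers": 0.005},{"linear": [0,0,0],"delta_rot": [0,0,0],"fingers": 0.005},{"linear": [0,0,0],"delta_rot": [0,0,0],"fingers": 0.005}]}}

```text
clock: 10.4
position: [0.5385, 0.1567, 0.0538]
ee_rot: [0.001, 0.998, 0.064, -0.002]
contact_force: [-0.1, -0.2, -1.9]
width: 0.0125
```

```bash
python3 -c "
from h import *
go(.5388,.1567,.0553,7.4)"
```

```text
t 10.4 pos [0.5385 0.1567 0.0538] yaw 7.3 w 0.0125 F [-0.1 -0.2 -1.9] M [-0.    0.02  0.01]
shift [ 0.0003  0.0001 -0.0015] rot [ 0.05  0.21 -0.11] shift in final axes [ 0.0003  0.0001 -0.0015]
```

The foot is inside the window, just above the floor, with no contact. Now I'll slide along the slot (fixture +x is tool −y).

Request:
{"name": "send_rows", "arguments": {"plan": [{"linear": [0,-0.003,-0.0015],"delta_rot": [0,0,0],"fingers": 0.005},{"linear": [0,-0.005,0],"delta_rot": [0,0,0],"fingers": 0.005},{"linear": [0,-0.005,0],"delta_rot": [0,0,0],"fingers": 0.005},{"linear": [0,-0.005,0],"delta_rot": [0,0,0],"fingers": 0.005},{"linear": [0,-0.005,0],"delta_rot": [0,0,0],"fingers": 0.005},{"linear": [0,-0.005,0],"delta_rot": [0,0,0],"fingers": 0.005},{"linear": [0,-0.003,0],"delta_rot": [0,0,0],"fingers": 0.005},{"linear": [0,0,0],"delta_rot": [0,0,0],"fingers": 0.005},{"linear": [0,0,0],"delta_rot": [0,0,0],"fingers": 0.005}]}}

```text
clock: 11.15
position: [0.5349, 0.1922, 0.0568]
ee_rot: [0.0, 0.998, 0.064, -0.0]
contact_force: [-0.6, -1.4, -2.2]
width: 0.0127
```

```bash
python3 -c "
from h import *
go(.523,.2797,.0550,7.4)"
```

```text
t 11.15 pos [0.5349 0.1922 0.0568] yaw 7.4 w 0.0127 F [-0.6 -1.4 -2.2] M [-0.03  0.01 -0.02]
shift [-0.0006 -0.0883  0.0018] rot [ 0.01  0.03 -0.05] shift in final axes [-0.0005 -0.0883  0.0018]
```

Request:
{"name": "send_rows", "arguments": {"plan": [{"linear": [-0.0003,-0.003,0.001],"delta_rot": [0,0,0],"fingers": 0.005},{"linear": [0,-0.005,0.0003],"delta_rot": [0,0,0],"fingers": 0.005},{"linear": [0,-0.005,0.0003],"delta_rot": [0,0,0],"fingers": 0.005},{"linear": [0,-0.005,0],"delta_rot": [0,0,0],"fingers": 0.005},{"linear": [0,-0.005,0],"delta_rot": [0,0,0],"fingers": 0.005},{"linear": [0,-0.005,0],"delta_rot": [0,0,0],"fingers": 0.005},{"linear": [0,-0.005,0],"delta_rot": [0,0,0],"fingers": 0.005},{"linear": [0,-0.005,0],"delta_rot": [0,0,0],"fingers": 0.005},{"linear": [0,-0.003,0],"delta_rot": [0,0,0],"fingers": 0.005},{"linear": [0,0,0],"delta_rot": [0,0,0],"fingers": 0.005},{"linear": [0,0,0],"delta_rot": [0,0,0],"fingers": 0.005}]}}

```text
clock: 12.07
position: [0.5286, 0.2374, 0.0548]
ee_rot: [0.0, 0.998, 0.064, -0.0]
contact_force: [-0.0, -0.1, -2.7]
width: 0.0128
```

```bash
python3 -c "
from h import *
go(.523,.2797,.0550,7.4)"
```

```text
t 12.07 pos [0.5286 0.2374 0.0548] yaw 7.4 w 0.0128 F [-0.  -0.1 -2.7] M [ 0.03 -0.02  0.01]
shift [-0.0002 -0.0426 -0.0002] rot [ 0.01  0.05 -0.04] shift in final axes [-0.0001 -0.0426 -0.0002]
```

Request:
{"name": "send_rows", "arguments": {"plan": [{"linear": [0,-0.003,0],"delta_rot": [0,0,0],"fingers": 0.005},{"linear": [0,-0.005,0.0002],"delta_rot": [0,0,0],"fingers": 0.005},{"linear": [0,-0.005,0.0002],"delta_rot": [0,0,0],"fingers": 0.005},{"linear": [0,-0.005,0],"delta_rot": [0,0,0],"fingers": 0.005},{"linear": [0,-0.005,0],"delta_rot": [0,0,0],"fingers": 0.005},{"linear": [0,-0.005,0],"delta_rot": [0,0,0],"fingers": 0.005},{"linear": [0,-0.004,0],"delta_rot": [0,0,0],"fingers": 0.005},{"linear": [0,-0.003,0],"delta_rot": [0,0,0],"fingers": 0.005},{"linear": [0,0,0],"delta_rot": [0,0,0],"fingers": 0.005},{"linear": [0,0,0],"delta_rot": [0,0,0],"fingers": 0.005}]}}

```text
clock: 12.9
position: [0.5237, 0.2759, 0.0543]
ee_rot: [0.0, 0.998, 0.064, -0.0]
contact_force: [-0.6, 0.4, -1.3]
width: 0.0125
```

```bash
python3 -c "
from h import *
go(.523,.2797,.0550,7.4)"
```

```text
t 12.9 pos [0.5237 0.2759 0.0543] yaw 7.4 w 0.0125 F [-0.6  0.4 -1.3] M [-0.   -0.01  0.03]
shift [-0.0002 -0.0039 -0.0007] rot [ 0.01  0.05 -0.05] shift in final axes [-0.0002 -0.0039 -0.0007]
```

I'll feel for the blind end as a reference, since it stops the neck 4 mm past the white line.

Request:
{"name": "send_rows", "arguments": {"plan": [{"linear": [0,-0.002,0],"delta_rot": [0,0,0],"fingers": 0.005},{"linear": [0,-0.002,0],"delta_rot": [0,0,0],"fingers": 0.005},{"linear": [0,-0.0015,0],"delta_rot": [0,0,0],"fingers": 0.005},{"linear": [0,-0.001,0],"delta_rot": [0,0,0],"fingers": 0.005},{"linear": [0,0,0],"delta_rot": [0,0,0],"fingers": 0.005}]}}

```text
clock: 13.32
position: [0.5228, 0.2824, 0.0542]
ee_rot: [0.0, 0.998, 0.064, -0.001]
contact_force: [0.4, -0.2, -1.6]
width: 0.0122
```

Request:
{"name": "send_rows", "arguments": {"plan": [{"linear": [0,-0.0015,0],"delta_rot": [0,0,0],"fingers": 0.005}]}}

```text
clock: 13.4
position: [0.5226, 0.2837, 0.0542]
ee_rot: [0.0, 0.998, 0.064, -0.001]
contact_force: [1.0, -0.4, -2.2]
width: 0.013
```

Request:
{"name": "send_rows", "arguments": {"plan": [{"linear": [0,-0.0015,0],"delta_rot": [0,0,0],"fingers": 0.005}]}}

```text
clock: 13.48
position: [0.5224, 0.2852, 0.0542]
ee_rot: [0.0, 0.998, 0.064, -0.001]
contact_force: [0.2, 0.5, -2.3]
width: 0.0127
```

Request:
{"name": "send_rows", "arguments": {"plan": [{"linear": [0,-0.0012,0],"delta_rot": [0,0,0],"fingers": 0.005}]}}

```text
clock: 13.57
position: [0.5223, 0.2858, 0.0542]
ee_rot: [0.001, 0.998, 0.064, -0.001]
contact_force: [0.5, -3.9, -1.3]
width: 0.0129
```

Request:
{"name": "send_rows", "arguments": {"plan": [{"linear": [0,-0.0012,0],"delta_rot": [0,0,0],"fingers": 0.005}]}}

```text
clock: 13.65
position: [0.5223, 0.2859, 0.0542]
ee_rot: [0.002, 0.998, 0.064, -0.001]
contact_force: [-0.5, -4.9, -1.1]
width: 0.0127
```

Request:
{"name": "send_rows", "arguments": {"plan": [{"linear": [0,-0.0012,0],"delta_rot": [0,0,0],"fingers": 0.005}]}}

```text
clock: 13.73
position: [0.5223, 0.2859, 0.0543]
ee_rot: [0.004, 0.998, 0.065, -0.001]
contact_force: [0.4, -4.6, -1.0]
width: 0.0124
```

Contact at y≈0.2858, as predicted within 2 mm. I'll back off 4 mm to the white line, then turn in small steps to limit drift.

Request:
{"name": "send_rows", "arguments": {"plan": [{"linear": [0,0.002,0],"delta_rot": [0,0,0],"fingers": 0.005},{"linear": [0,0.002,0],"delta_rot": [0,0,0],"fingers": 0.005},{"linear": [0,0,0],"delta_rot": [0,0,0],"fingers": 0.005},{"linear": [0,0,0],"delta_rot": [0,0,0],"fingers": 0.005}]}}

```text
clock: 14.07
position: [0.5226, 0.2837, 0.0543]
ee_rot: [0.001, 0.998, 0.064, -0.001]
contact_force: [0.2, -0.7, -2.1]
width: 0.0126
```

```bash
python3 -c "
from h import *
go(.5227,.2819,.0545,7.4)"
```

```text
t 14.07 pos [0.5226 0.2837 0.0543] yaw 7.3 w 0.0126 F [ 0.2 -0.7 -2.1] M [-0.01  0.01  0.02]
shift [-0.0002  0.0018 -0.0002] rot [ 0.16  0.08 -0.08] shift in final axes [-0.0002  0.0018 -0.0002]
```

Request:
{"name": "send_rows", "arguments": {"plan": [{"linear": [0,0.0018,0],"delta_rot": [0,0,0],"fingers": 0.005},{"linear": [0,0,0],"delta_rot": [0,0,-3],"fingers": 0.005},{"linear": [0,0,0],"delta_rot": [0,0,-3],"fingers": 0.005},{"linear": [0,0,0],"delta_rot": [0,0,-3],"fingers": 0.005},{"linear": [0,0,0],"delta_rot": [0,0,-3],"fingers": 0.005},{"linear": [0,0,0],"delta_rot": [0,0,-3],"fingers": 0.005},{"linear": [0,0,0],"delta_rot": [0,0,0],"fingers": 0.005}]}}

```text
clock: 14.65
position: [0.5227, 0.2832, 0.0543]
ee_rot: [-0.0, 0.98, 0.199, -0.001]
contact_force: [-0.2, -0.5, -2.0]
width: 0.0127
```

```bash
cat >> h.py <<'E'
def turn(): # TCP target keeping the stud axis at lock, stud 1.8 mm along tool y from TCP
    s=manip.get_state(); q=s["ee_rot"]; R=Ro.from_quat([q[1],q[2],q[3],q[0]]).as_matrix()
    c=np.array([.5227+.0018*.128,.2819-.0018*.992]); t=c-.0018*R[:2,1]
    go(*t,.0545,97.4)
E
python3 -c "
from h import *
turn()"
```

```text
t 14.65 pos [0.5227 0.2832 0.0543] yaw 23.0 w 0.0127 F [-0.2 -0.5 -2. ] M [-0.01  0.04  0.03]
shift [-0.001   0.0011 -0.0002] rot [ -0.08   0.   -74.44] shift in final axes [-0.0013 -0.0007 -0.0002]
```

Turning works with little drift, so I'll continue.

Request:
{"name": "send_rows", "arguments": {"plan": [{"linear": [-0.001,0.001,0],"delta_rot": [0,0,-3],"fingers": 0.005},{"linear": [0,0,0],"delta_rot": [0,0,-4],"fingers": 0.005},{"linear": [0,0,0],"delta_rot": [0,0,-4],"fingers": 0.005},{"linear": [0,0,0],"delta_rot": [0,0,-4],"fingers": 0.005},{"linear": [0,0,0],"delta_rot": [0,0,-4],"fingers": 0.005},{"linear": [0,0,0],"delta_rot": [0,0,-4],"fingers": 0.005},{"linear": [0,0,0],"delta_rot": [0,0,-3],"fingers": 0.005},{"linear": [0,0,0],"delta_rot": [0,0,0],"fingers": 0.005}]}}

```text
clock: 15.32
position: [0.5219, 0.2827, 0.0543]
ee_rot: [-0.002, 0.908, 0.419, 0.0]
contact_force: [-0.3, -0.3, -2.0]
width: 0.0123
```

```bash
python3 -c "
from h import *
turn()"
```

```text
t 15.32 pos [0.5219 0.2827 0.0543] yaw 49.5 w 0.0123 F [-0.3 -0.3 -2. ] M [-0.05 -0.   -0.03]
shift [-0.0013  0.0007 -0.0002] rot [ -0.13  -0.15 -47.86] shift in final axes [-0.0014 -0.0005 -0.0002]
```

Request:
{"name": "send_rows", "arguments": {"plan": [{"linear": [-0.0013,0.0007,0],"delta_rot": [0,0,-3],"fingers": 0.005},{"linear": [0,0,0],"delta_rot": [0,0,-4],"fingers": 0.005},{"linear": [0,0,0],"delta_rot": [0,0,-4],"fingers": 0.005},{"linear": [0,0,0],"delta_rot": [0,0,-4],"fingers": 0.005},{"linear": [0,0,0],"delta_rot": [0,0,-4],"fingers": 0.005},{"linear": [0,0,0],"delta_rot": [0,0,-4],"fingers": 0.005},{"linear": [0,0,0],"delta_rot": [0,0,-3],"fingers": 0.005},{"linear": [0,0,0],"delta_rot": [0,0,0],"fingers": 0.005}]}}

```text
clock: 15.98
position: [0.5215, 0.2819, 0.0543]
ee_rot: [-0.002, 0.79, 0.613, 0.001]
contact_force: [-0.6, -0.2, -1.3]
width: 0.0126
```

```bash
python3 -c "
from h import *
turn()"
```

```text
t 15.98 pos [0.5215 0.2819 0.0543] yaw 75.6 w 0.0126 F [-0.6 -0.2 -1.3] M [-0.02 -0.01 -0.  ]
shift [-0.0013  0.     -0.0002] rot [ -0.1   -0.28 -21.8 ] shift in final axes [-0.0013 -0.0005 -0.0002]
```

Request:
{"name": "send_rows", "arguments": {"plan": [{"linear": [-0.0013,0,0],"delta_rot": [0,0,-3],"fingers": 0.005},{"linear": [0,0,0],"delta_rot": [0,0,-4],"fingers": 0.005},{"linear": [0,0,0],"delta_rot": [0,0,-4],"fingers": 0.005},{"linear": [0,0,0],"delta_rot": [0,0,-4],"fingers": 0.005},{"linear": [0,0,0],"delta_rot": [0,0,-4],"fingers": 0.005},{"linear": [0,0,0],"delta_rot": [0,0,-3],"fingers": 0.005},{"linear": [0,0,0],"delta_rot": [0,0,0],"fingers": 0.005}]}}

```text
clock: 16.57
position: [0.5211, 0.281, 0.0543]
ee_rot: [-0.003, 0.661, 0.751, 0.002]
contact_force: [-0.1, 0.2, -2.3]
width: 0.0124
```

```bash
python3 -c "
from h import *
turn()"
```

```text
t 16.57 pos [0.5211 0.281  0.0543] yaw 97.3 w 0.0124 F [-0.1  0.2 -2.3] M [ 0.05 -0.03  0.02]
shift [-0.0011 -0.0001 -0.0002] rot [-0.04 -0.35 -0.09] shift in final axes [-0.0011 -0.0001 -0.0002]
```

Turned by 90° (yaw 97.3°). I'll trim 1 mm along the slot, set the foot on the floor, and check before opening.

Request:
{"name": "send_rows", "arguments": {"plan": [{"linear": [-0.0011,0,0],"delta_rot": [0,-0.3,0],"fingers": 0.005},{"linear": [0,0,0.0007],"delta_rot": [0,0,0],"fingers": 0.005},{"linear": [0,0,0],"delta_rot": [0,0,0],"fingers": 0.005}]}}

```text
clock: 16.82
position: [0.5212, 0.2798, 0.0536]
ee_rot: [-0.0, 0.664, 0.748, -0.0]
contact_force: [-0.1, 0.2, -1.0]
width: 0.0125
```

Request:
{"name": "send_rows", "arguments": {"plan": [{"linear": [0,0,0.0007],"delta_rot": [0,0,0],"fingers": 0.005}]}}

```text
clock: 16.9
position: [0.5213, 0.2799, 0.0534]
ee_rot: [-0.0, 0.664, 0.748, -0.0]
contact_force: [-1.7, -0.0, 8.2]
width: 0.0128
```

Request:
{"name": "send_rows", "arguments": {"plan": [{"linear": [0,0,0.0007],"delta_rot": [0,0,0],"fingers": 0.005}]}}

```text
clock: 16.98
position: [0.5213, 0.2799, 0.0534]
ee_rot: [-0.0, 0.664, 0.747, 0.0]
contact_force: [-2.4, -1.2, 4.8]
width: 0.0125
```

```bash
python3 -c "
from h import *
turn()"
```

```text
t 16.98 pos [0.5213 0.2799 0.0534] yaw 96.7 w 0.0125 F [-2.4 -1.2  4.8] M [-0.13  0.3   0.  ]
shift [ 0.0001 -0.0001 -0.0011] rot [-0.02 -0.03 -0.66] shift in final axes [ 0.0001 -0.0001 -0.0011]
```

The foot is on the floor and everything is at target. Releasing gently and retreating upward.

Request:
{"name": "send_rows", "arguments": {"plan": [{"linear": [0,0,0],"delta_rot": [0,0,0],"fingers": 0.018},{"linear": [0,0,0],"delta_rot": [0,0,0],"fingers": 0.03},{"linear": [0,0,0],"delta_rot": [0,0,0],"fingers": 0.045},{"linear": [0,0,0],"delta_rot": [0,0,0],"fingers": 0.06},{"linear": [0,0,0],"delta_rot": [0,0,0],"fingers": 0.06},{"linear": [0,0,0],"delta_rot": [0,0,0],"fingers": 0.06}], "force": 40}}

```text
clock: 17.48
position: [0.5226, 0.2804, 0.0539]
ee_rot: [0.0, 0.665, 0.747, 0.002]
contact_force: [0.2, -0.2, -0.1]
width: 0.0598
```

Request:
{"name": "send_rows", "arguments": {"plan": [{"linear": [0,0,-0.006],"delta_rot": [0,0,0],"fingers": 0.06},{"linear": [0,0,-0.012],"delta_rot": [0,0,0],"fingers": 0.06},{"linear": [0,0,-0.015],"delta_rot": [0,0,0],"fingers": 0.06},{"linear": [0,0,-0.018],"delta_rot": [0,0,0],"fingers": 0.06},{"linear": [0,0,-0.018],"delta_rot": [0,0,0],"fingers": 0.06},{"linear": [0,0,-0.018],"delta_rot": [0,0,0],"fingers": 0.06},{"linear": [0,0,-0.018],"delta_rot": [0,0,0],"fingers": 0.06},{"linear": [0,0,0],"delta_rot": [0,0,0],"fingers": 0.06},{"linear": [0,0,0],"delta_rot": [0,0,0],"fingers": 0.06}]}}

```text
clock: 18.23
position: [0.5216, 0.2799, 0.1648]
ee_rot: [-0.0, 0.665, 0.747, 0.001]
contact_force: [-0.0, 0.6, -0.2]
width: 0.0602
```

```bash
python3 -c "
from h import *
go(.52,.28,.2,97)
im=manip.get_image('side');a=im[110:290,200:380]
cv2.imwrite('pics/s8.png',cv2.resize(a[:,:,::-1],None,fx=3.3,fy=3.3,interpolation=cv2.INTER_CUBIC))
m=manip.masks_of('tee_stud','side');print([(d['extent'],d['p']) for d in m])
P=np.array([[sx*.023,sy*.007,z] for sx in(-1,1) for sy in(-1,1) for z in(.051,.081)])
u=proj('side',place([.5229,.2801,np.radians(187.4)],P));print('pred wing box',u.min(0),u.max(0))"
```

```text
t 18.23 pos [0.5216 0.2799 0.1648] yaw 96.6 w 0.0602 F [-0.   0.6 -0.2] M [-0.03  0.02  0.  ]
shift [ 0.0003 -0.0015 -0.0352] rot [ 0.03 -0.06 -0.37] shift in final axes [ 0.0003 -0.0015 -0.0352]
[([247.7, 228.7, 281.9, 262.4], 0.97), ([262.6, 144.3, 285.1, 179.9], 0.21)]
pred wing box [246.52678753 225.38550124] [277.04589413 248.35373921]
```

View pics/s8.png

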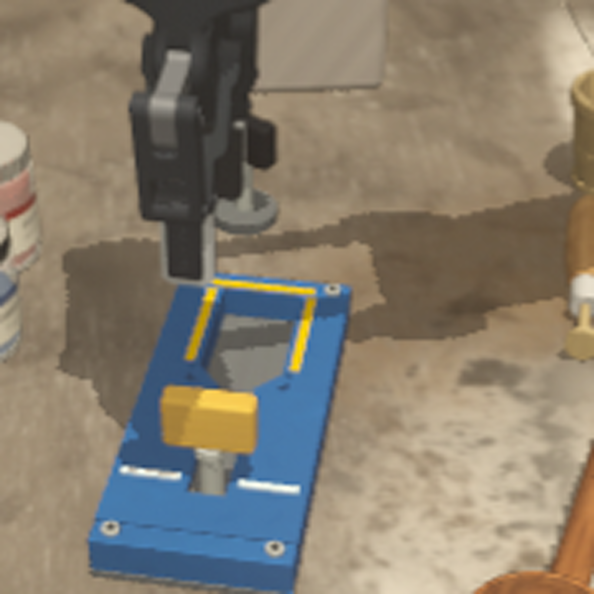

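The final view shows the T stud upright on the white line (crop 210, 480), its wing across the slot. The black stud stands where it was, and the gripper is clear. I'll hand it in.

```bash
python3 -c "
from rig import manip
print(manip.sign_off()); print(manip.get_state()['clock'])"
```

```text
the job is handed in; nothing more can be done
None
the job is handed in; nothing more can be done
```

The brass-wing T-foot stud is standing upright at the white line in the blue rail, with its foot turned a quarter turn across the slot. I lowered it into the loading window, slid it along to the blind end, backed off 4 mm to the line, turned it, set it on the floor and released it. I handed in at about 18 s of the 48 s allowed.

**What the last checks showed:**
- **Position:** the reading against the blind-end contact puts the stud within about 0.5 mm of the line along the slot. The jaw yaw was 96.7° against a target of 97.4°.
- **Release:** the gripper was open and about 110 mm up. Contact force read zero within noise.
- **Picture:** the last side view shows the stud upright with its wing across the slot. The black-winged stud is standing where it was.

**What failed or disagreed:**
- **First grasp:** it missed without touching the stud. The camera showed the fingertips about 27 mm higher than the stated tool geometry, so I regrasped about 28 mm lower. I did not find the cause.
- **Grip width:** the gripper read about 12.5 mm on the 14 mm wing.
- **Sideways check:** in the last side view the wing sits 1–2 pixels (about 3 mm) to the side of where I predicted. Part of that may be camera calibration. I did not confirm it from the top camera.

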